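Clear the page and turn the sample-book leaf

TASK

Using only your fingertips and without gripping or lifting anything, push the red binder clip off the sample book's pale right-hand page so that it lies on the bare desk, well clear of the book. Then turn the half-raised, orange-edged leaf over its spine and press it gently down until it lies flat on that right-hand page. Leave the turntable organiser and what stands on it, the loose highlighter, the mug and the tape roll as they are, and finish with your hand clear of everything.

Things in the scene. Friction and masses are not known exactly. Their poses are not given: they have to be found in the camera images.
- book: Open sample book lying on the desk, fixed to it: a black board 190 mm along its x, 330 mm along its y, 10 mm thick. Origin: centre of its underside, on the desk, right below the spine. x runs along the spine, away from the robot (yaw varies by up to about 0.25 rad); +y is the left-hand, cork-coloured page, -y the right-hand, pale paper page; z up.
- leaf (a joint): Angle of the leaf about its spine: 0 = flat on the left-hand page, pi/2 = standing upright, pi = flat on the right-hand page (its stop). The hinge is stiff: the leaf stays at any angle where it is left (0.2 N m of friction, so about 1 to 3 N at the free edge moves it), and neither falls over nor springs back. At the start it stands 0.4 to 0.75 rad up from the left-hand page.
- leaf_spine (a point): Middle of the hinge line: 15 mm above the desk, right above the book's origin; the line runs along the book's x. The leaf, a rigid board weighing about 150 g, reaches from 8 to 150 mm from this line and is 160 mm wide along it, 8 mm thick overall (the bare rim 4 mm).
- leaf_edge (a point): Middle of the leaf's free edge, 150 mm from the hinge line, in mid thickness. The bare rim round the leaf is orange, 4 mm thick; 8 mm in from the free edge begin the leaf's two faces, each 148 x 126 mm and 2 mm proud: pale wood on the upper side (which ends face down), blue on the underside (which ends face up).
- clip_center (a point): Red plastic binder clip, loose, 45 g, lying flat on the right-hand page (10 mm above the desk): 44 mm along its x, 36 mm along its y over the steel wire loops (30 mm without), 23 mm high. This point is its centre, half-way up. It slides when pushed low down from the side.
- jar: Glass jar with an aluminium screw lid, 62 mm across, 82 mm high, standing on the cork turntable organiser behind the book. Origin: centre of its underside. To be left alone.
- platter (a joint): Turn of the cork-topped turntable organiser (230 mm across, its top 27 mm above the desk, beyond the book's far edge) from its start, which is 0; it carries the jar and a wooden block with a pen and a highlighter standing in it, up to 170 mm above the desk. To be left alone.
- highlighter_b: Yellow highlighter tube, 19 mm thick, 114 mm long along its y, lying on the desk beyond the book's far edge. Origin: its middle, on the desk. To be left alone.
- mug: Blue ceramic mug, 80 mm across, 90 mm high, to the right of the book. Origin: centre of its underside. To be left alone.
- tape: Clear roll of tape lying flat, 56 mm across, 19 mm high, to the right of the book, nearer to the robot than the mug. Origin: centre of its underside. To be left alone.
Things that resemble listed ones, but are neither listed nor needed, are in the scene too. Leave any blue, purple or turquoise look-alike of the part that bears clip_center alone.

How it is judged:
By the outcome, as a careful person would: the job done as asked, in the order asked, and still so for the second after the job is handed in, with the robot touching nothing.
It also fails if it takes over 61 s, if anything falls off the work surface, if the arm or the gripper's body presses on something with over 40 N, if the wrist force passes 120 N, or if a joint passes its speed limit or range.

ROBOT

A 6-joint arm with a two-finger parallel gripper is mounted at the origin on the work surface. World frame = base frame: x ahead of the robot, y to its left, z up, the work surface at z = 0. Lengths are in mm, angles in degrees, forces in N, time in s.
With the tool pointing down it reaches from about 300 to 825 mm from the base axis. Payload 5.4 kg.
Tool frame: the origin (TCP) lies on the centre line of the jaws, within the pads' length; the fingertips stand 19 mm ahead of it and the grasp point (between the pads) is the TCP (tips_ahead is the z of the fingertips in the tool frame, in mm); z points along the fingers, y is the direction in which the jaws open and shut (so a half turn about z gives the same grasp; the last joint's range is limited). The gripper opens to 92 mm and grips with 3 to 60 N. Pads are 20 mm wide; open, the fingers measure 128 mm over their backs; the gripper's body (75 mm by 189 mm) begins 69 mm behind the grasp point.
Start: joints at [58.952, 9.076, 91.501, -0, 79.423, -12.038], TCP at [187.313, 543.618, 233.601] pointing down, gripper open.
Joint ranges: [-166.64, 166.64], [-54.1, 131.32], [10.49, 154.53], [-73.88, 253.88], [9.74, 151.15], [-171.62, 171.62]. Speed limits (degrees/s): [147.25, 147.25, 180, 180, 180, 180].

INTERFACE

Orientations are given as [roll, pitch, yaw] about the fixed x, y, z axes, in that order (R = Rz(yaw) Ry(pitch) Rx(roll)).
In Python, from plant import * gives the robot as it stands.
- The arm moves only by the tool jog_arm, never from a script. Its argument "plan" is a list that holds one entry, the list of rows, each a list of 7 numbers: the closure, from 0 (fully open) to 1 (shut), then the shift along the tool's x, y, z in cm, then the turn, a rotation vector about the tool's x, y, z in rad. In form: [[[fingers, x, y, z, wx, wy, wz], ...]]. A call has 1 to 5 rows; each row shifts and turns the pose as measured when the row begins, along the tool's axes as they then stand; what a row does not reach is not made up. A row lasts 1/12 s, in which the tool goes at most 41.7 mm and 7.16 degrees, less where a joint would pass 70% of its speed; a pose out of reach is approached as far as the arm can. A call with a gripper value outside its range is refused whole. The fingers move at their own pace and stop on an object; "grip_force" is the grip in N (left out, the last holds). Time passes only in rows, so rows that do not move let the fingers close. It gives the time, the measured TCP pose, the force and the opening at its end, in the units of the state.
- state(): the state, without advancing time (a new reading comes with each control period).
- grab_frame(name): name is "scene" or "top"; returns a dict with "color" (400x640x3 uint8, blue, green, red), "depth" (400x640 float32, mm along the optical axis (not along the pixel's ray), 0 where there is no reading), "intrinsics" (3x3 intrinsics, pixels), "xyz" and "attitude" of the camera in the world. Camera axes: x right, y down, z forward; pixel columns grow to the right and rows downward; lengths in mm; the calibration is good to about 2 mm. A picture is of the moment at which its call begins.
- close_job(): hands the job in, once; it reports no verdict.
The state is a dict: "time": time; "qpos": joint angles; "joint_velocities": joint speeds; "tau": joint torques, N m; "eef_pos": TCP position; "eef_rot": TCP orientation; "contact_force": force on the tool from outside, world axes, zero at the start; "ft_torque": the same for the moment, N m; "grip_width": opening from 0.0 (shut) to 1.0 (fully open).
Only numpy, scipy, OpenCV 4.12 (cv2) and the standard library are available. Lean on these libraries where they do the work, as an engineer would, in place of code of your own. Each camera call takes 0.05 s, during which the arm holds its last target.

## Working session

There is one attempt and no reset: what is moved stays moved. The work goes in short steps, Python scripts to look and compute and a tool call to move; the robot and the scene stay as the last step left them, time stands still between calls to the robot, and variables do not carry over. Pictures are saved under pics/ and viewed, and the job is handed in when it is done.

Besides the shell and the picture viewer there is one more tool, called after "Emit:" as a command line: name --argument value ..., lists and objects as JSON in quotes. jog_arm: Moves the arm, as the interface text tells. Its arguments: {"type":"object","properties":{"plan":{"type":"array"},"grip_force":{"type":"number"}},"required":["plan"]}

```bash
ls; mkdir -p pics
python3 - <<'E'
from plant import *
import cv2,json
print(state())
for n in("scene","top"):
    f=grab_frame(n); cv2.imwrite(f"pics/{n}0.png",f["color"]); print(n,f["intrinsics"],f["xyz"],f["attitude"])
E
```

```text
pics
{'time': 0.0, 'qpos': array([ 5.89501666e+01,  9.11213652e+00,  9.15703920e+01, -1.35461857e-03,
        7.94231040e+01, -1.20373689e+01]), 'joint_velocities': array([ 0.07326831,  0.0602895 ,  0.0347773 ,  0.0741802 ,  0.08044497,
       -0.01071259]), 'tau': array([-1.08199347e-03, -3.85580349e+01, -3.22104120e+01,  7.00132409e-02,
        3.78355861e-02, -1.23512800e-04]), 'eef_pos': array([187.03529646, 543.1148952 , 232.63949872]), 'eef_rot': array([-1.79896413e+02, -2.07277215e-02,  1.60987767e+02]), 'contact_force': array([ 0.44799072, -0.60881761, -0.01091877]), 'ft_torque': array([-0.01756731,  0.06381885,  0.02656782]), 'grip_width': 1.0005919941295596}
scene [[373.91485572   0.         321.49663108]
 [  0.         373.91485572 198.42372802]
 [  0.           0.           1.        ]] [921.07689793 374.3370567  836.15320663] [-142.23902903   -0.92624038  139.59714075]
top [[362.4122254    0.         317.97574628]
 [  0.         362.4122254  197.20144321]
 [  0.           0.           1.        ]] [385.31117293 -76.81407463 882.18456103] [-170.75279034    0.83796822  -91.50409598]
```

View pics/top0.png

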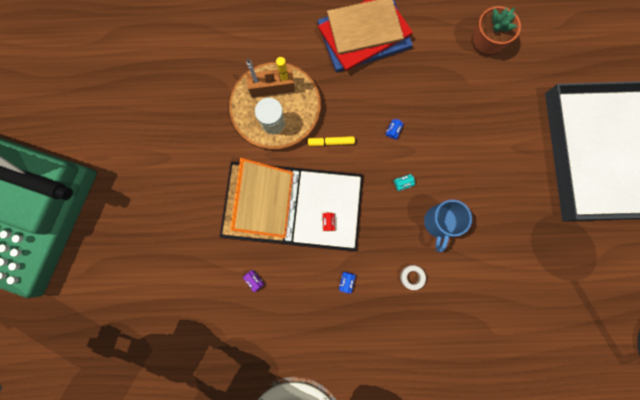

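View pics/scene0.png

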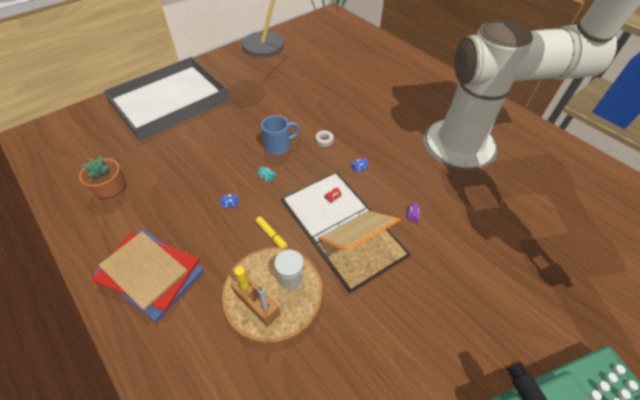

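The top view shows the book centred near pixel (292,205) and the red clip at (329,221) on the pale page. The look-alikes are blue at (395,128) and (347,282), turquoise at (404,182) and purple at (254,281). The only red clip is the one at (329,221). Next I measure positions and enlarge that area.

```bash
cat > h.py <<'E'
from plant import *
import cv2,numpy as np
from scipy.spatial.transform import Rotation as R
def cam(n):
    f=grab_frame(n); f["R"]=R.from_euler('xyz',f["attitude"],degrees=True).as_matrix(); return f
def onz(f,px,z):
    px=np.atleast_2d(np.asarray(px,float)); d=np.c_[px,np.ones(len(px))]@np.linalg.inv(f["intrinsics"]).T@f["R"].T
    c=np.asarray(f["xyz"]); return c+d*((z-c[2])/d[:,2])[:,None]
def cloud(f):
    v,u=np.mgrid[0:400,0:640]; d=f["depth"].astype(float)
    p=np.stack([u*d,v*d,d],-1)@np.linalg.inv(f["intrinsics"]).T@f["R"].T+np.asarray(f["xyz"])
    p[d==0]=np.nan; return p
def proj(f,P):
    q=(np.atleast_2d(P)-f["xyz"])@f["R"]@f["intrinsics"].T; return q[:,:2]/q[:,2:]
def hsv(f): return cv2.cvtColor(f["color"],cv2.COLOR_BGR2HSV)
def red(f): 
    h=hsv(f); return (((h[...,0]<5)|(h[...,0]>172))&(h[...,1]>170)&(h[...,2]>90)).astype(np.uint8)
def blobs(m,a=15):
    n,l,s,c=cv2.connectedComponentsWithStats(m,connectivity=8)
    return [(s[i],c[i],l==i) for i in range(1,n) if s[i][4]>=a]
E
python3 - <<'E'
from h import *
f=cam("top"); s=cam("scene"); 
for nm,g in(("top",f),("scene",s)):
    P=cloud(g)
    for st,c,m in blobs(red(g)):
        q=P[m]; print(nm,"red",st,c.round(1),onz(g,c,21.5).round(1), np.nanmean(q,0).round(1),np.nanpercentile(q,[5,95],axis=0).round(0).tolist())
    h=hsv(g)
    o=((h[...,0]>=5)&(h[...,0]<=13)&(h[...,1]>200)&(h[...,2]>170)).astype(np.uint8)
    for st,c,m in blobs(o,25):
        print(nm,"orange",st,c.round(1),np.nanpercentile(P[m],[2,50,98],axis=0).round(0).tolist())
# white page
w=((hsv(f)[...,1]<40)&(hsv(f)[...,2]>170)).astype(np.uint8)
for st,c,m in blobs(w,1000):
    cs,_=cv2.findContours(m.astype(np.uint8),cv2.RETR_EXTERNAL,cv2.CHAIN_APPROX_NONE)
    b=cv2.minAreaRect(max(cs,key=cv2.contourArea)); print("white",c.round(0),onz(f,cv2.boxPoints(b),10).round(1).tolist())
t=cv2.resize(f["color"][140:300,210:460],None,fx=3.2,fy=3.2,interpolation=cv2.INTER_CUBIC); cv2.imwrite("pics/topcrop.png",t)
t=cv2.resize(s["color"][160:300,270:420],None,fx=4,fy=4,interpolation=cv2.INTER_CUBIC); cv2.imwrite("pics/scrop.png",t)
E
```

```text
top red [396   9  16  29 169] [403.8  25.3] [[ 971.6 -302.6   21.5]] [ 967.  -300.7   28.7] [[938.0, -315.0, 0.0], [1012.0, -287.0, 34.0]]
top red [318  21  76  49 791] [349.3  48.9] [[ 910.1 -158.7   21.5]] [ 903.9 -157.6   32. ] [[861.0, -239.0, 28.0], [970.0, -92.0, 35.0]]
top red [323 213  12  18 134] [328.5 221.3] [[466.9 -91.4  21.5]] [466.2 -91.2  30.7] [[448.0, -102.0, 24.0], [485.0, -80.0, 35.0]]
top orange [232 158  53  80 320] [248.6 197.6] [[435.0, 19.0, -0.0], [520.0, 98.0, 107.0], [629.0, 114.0, 115.0]]
top orange [278 168  14  13  30] [286.3 172. ] [[571.0, -4.0, 9.0], [590.0, 4.0, 27.0], [602.0, 26.0, 51.0]]
scene red [327 189  11  12  32] [330.9 194.7] [[473.4 -91.1  21.5]] [478.9 -85.3  31.5] [[456.0, -90.0, 24.0], [489.0, -78.0, 36.0]]
scene red [117 233  18  16  65] [126.8 238.8] [[ 962.8 -312.9   21.5]] [ 962.1 -303.3   32.9] [[946.0, -313.0, 31.0], [984.0, -294.0, 35.0]]
scene red [153 245  46  65 700] [175.9 275.4] [[ 915.6 -142.1   21.5]] [ 914.4 -136.4   32.8] [[865.0, -207.0, 30.0], [976.0, -88.0, 35.0]]
scene red [ 92 270  32  23 261] [105.4 280.8] [[1047.2 -234.4   21.5]] [1045.5 -226.2   32.9] [[1030.0, -255.0, 30.0], [1062.0, -187.0, 35.0]]
white [604. 150.] [[775.4, -687.0, 10.0], [774.4, -885.3, 10.0], [469.2, -841.7, 10.0], [469.4, -653.9, 10.0]]
white [327. 208.] [[422.4, -5.1, 10.0], [595.4, -25.2, 10.0], [575.6, -174.6, 10.0], [404.1, -150.0, 10.0]]
```

View pics/topcrop.png

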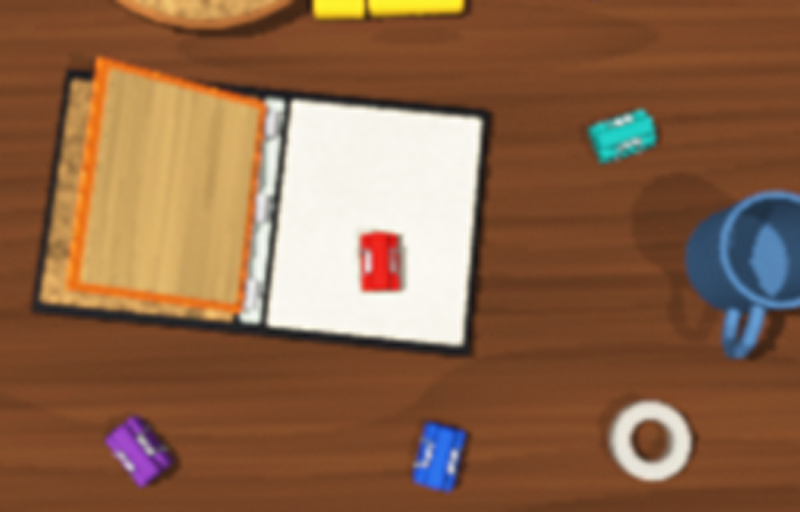

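View pics/scrop.png

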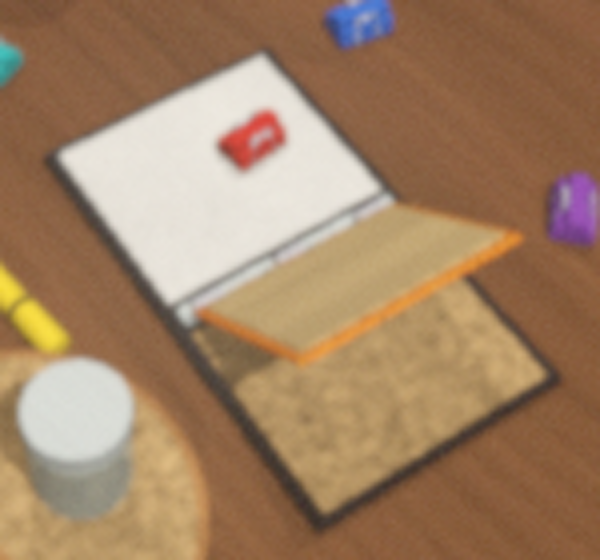

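The crop confirms the red clip at (328,221), on the pale page with its long axis along the spine. I'll measure the book frame, the leaf angle and the nearby obstacles.

Run:
```python
from h import *
f=cam("top"); s=cam("scene"); P=cloud(f);Q=cloud(s)
c=onz(f,[(231.25,162.5),(362.2,175),(356.25,250),(221.25,236.25)],10); print("black corners top",c[:,:2].round(0).tolist())
cs=onz(s,np.array([(50,158),(265,52),(555,375),(322,527)])/4+[270,160],10); print("scene",cs[:,:2].round(0).tolist())
# dark spine line fit & page rect
w=((hsv(f)[...,1]<40)&(hsv(f)[...,2]>170)).astype(np.uint8)
# leaf plane: wood cells from both clouds
C=(c.mean(0)+cs[[0,1,2,3]].mean(0))/2; print("centre",C)
for nm,p in(("top",P),("scene",Q)):
    yaw=np.radians(-7.4); ex=np.array([np.cos(yaw),np.sin(yaw)]); ey=np.array([-ex[1],ex[0]])
    d=p[...,:2]-C[:2]; bx=d@ex; by=d@ey; m=(abs(bx)<60)&(by>25)&(by<120)&(p[...,2]>30)
    k=np.polyfit(by[m],p[...,2][m],1); print(nm,"leaf slope",np.arctan(k[0]),k,m.sum(), by[m].max(), p[...,2][m].max())
# heights map
for nm,u,v,r in(("typewriter",40,220,60),("mug",450,220,22),("tape",413,278,14),("blue",347,282,10),("jar",268,112,12),("turquoise",404,182,10),("hl",332,141,6)):
    q=P[max(v-r,0):v+r,max(u-r,0):u+r].reshape(-1,3); q=q[q[:,2]>6]
    print(nm,np.nanpercentile(q,[1,50,99],axis=0).round(0).tolist())
```

```text
black corners top [[621.0, 145.0], [580.0, -178.0], [398.0, -155.0], [439.0, 167.0]]
scene [[582.0, -171.0], [401.0, -149.0], [441.0, 170.0], [623.0, 150.0]]
centre [510.66191761  -2.52024247  10.        ]
top leaf slope 0.7022585963589194 [ 0.8461567  21.74934742] 2407 114.90713369780721 117.22965605924037
scene leaf slope 0.6943834391083844 [ 0.83273226 23.01359945] 984 114.93329031740207 117.96107093563921
typewriter [[355.0, 476.0, 17.0], [502.0, 557.0, 82.0], [613.0, 653.0, 143.0]]
mug [[414.0, -398.0, 6.0], [461.0, -372.0, 58.0], [498.0, -321.0, 92.0]]
tape [[305.0, -309.0, 7.0], [331.0, -282.0, 19.0], [357.0, -256.0, 23.0]]
blue [[304.0, -147.0, 7.0], [325.0, -128.0, 21.0], [345.0, -112.0, 26.0]]
jar [[684.0, 14.0, 27.0], [711.0, 39.0, 109.0], [774.0, 81.0, 112.0]]
turquoise [[540.0, -299.0, 6.0], [557.0, -276.0, 20.0], [575.0, -254.0, 26.0]]
hl [[659.0, -119.0, 9.0], [666.0, -104.0, 18.0], [675.0, -91.0, 22.0]]
```

Book centre is (511,-2.5), yaw -7.2°, and the leaf stands about 0.70 rad up, both within the stated limits. The clip sits at book (-32,-93). I'll push it along -y of the book with shut fingertips, off the right edge, to about (450,-225), which is clear of the mug and tape.

```bash
cat >> h.py <<'E'
CEN=np.array([511,-2.5]); YAW=-7.2
ex=np.array([np.cos(np.radians(YAW)),np.sin(np.radians(YAW))]); ey=np.array([-ex[1],ex[0]])
def b2w(bx,by,z): return np.r_[CEN+bx*ex+by*ey,z]
def w2b(p): d=np.asarray(p)[:2]-CEN; return np.array([d@ex,d@ey,p[2]])
def plan(target,n,yaw=None,pos=None,rot=None):
    s=state(); p=s["eef_pos"] if pos is None else pos; Rm=R.from_euler('xyz',s["eef_rot"] if rot is None else rot,degrees=True)
    Rt=R.from_euler('xyz',[180,0,90+YAW],degrees=True) if yaw is None else yaw
    w=(Rm.inv()*Rt).as_rotvec()
    for i in range(n):
        Ri=Rm*R.from_rotvec(w*i/n); d=Ri.inv().apply((target-p)/n)/10
        print(i,d.round(2).tolist(),(w/n).round(3).tolist())
E
python3 - <<'E'
from h import *
t=b2w(-32,-48,150);print(t); plan(t,19)
E
```

```text
[473.23633435 -46.11084219 150.        ]
0 [-2.43, -2.44, 0.44] [-0.0, 0.0, 0.072]
1 [-2.6, -2.26, 0.44] [-0.0, 0.0, 0.072]
2 [-2.76, -2.07, 0.44] [-0.0, 0.0, 0.072]
3 [-2.9, -1.87, 0.44] [-0.0, 0.0, 0.072]
4 [-3.03, -1.65, 0.44] [-0.0, 0.0, 0.072]
5 [-3.14, -1.43, 0.44] [-0.0, 0.0, 0.072]
6 [-3.23, -1.2, 0.44] [-0.0, 0.0, 0.072]
7 [-3.31, -0.97, 0.44] [-0.0, 0.0, 0.072]
8 [-3.37, -0.73, 0.44] [-0.0, 0.0, 0.072]
9 [-3.41, -0.48, 0.44] [-0.0, 0.0, 0.072]
10 [-3.44, -0.24, 0.44] [-0.0, 0.0, 0.072]
11 [-3.45, 0.01, 0.44] [-0.0, 0.0, 0.072]
12 [-3.44, 0.26, 0.44] [-0.0, 0.0, 0.072]
13 [-3.41, 0.5, 0.44] [-0.0, 0.0, 0.072]
14 [-3.37, 0.75, 0.44] [-0.0, 0.0, 0.072]
15 [-3.3, 0.99, 0.44] [-0.0, 0.0, 0.072]
16 [-3.23, 1.22, 0.44] [-0.0, 0.0, 0.072]
17 [-3.13, 1.45, 0.44] [-0.0, 0.0, 0.072]
18 [-3.02, 1.67, 0.44] [-0.0, 0.0, 0.072]
```

Emit:
jog_arm --plan '[[[1,-2.4,-2.4,0,0,0,0.072],[1,-2.6,-2.3,0,0,0,0.072],[1,-2.8,-2.1,0,0,0,0.072],[1,-2.9,-1.9,0,0,0,0.072],[1,-3.0,-1.65,0,0,0,0.072]]]' --grip_force 20

```text
time: 0.72
eef_pos: [260.7, 386.4, 231.8]
eef_rot: [-180.0, -0.1, 140.1]
contact_force: [1.6, 0.2, 0.3]
grip_width: 0.658
```

Emit:
jog_arm --plan '[[[1,-3.1,-1.4,0,0,0,0.072],[1,-3.2,-1.2,0,0,0,0.072],[1,-3.3,-1.0,0,0,0,0.072],[1,-3.4,-0.7,0,0,0,0.072],[1,-3.4,-0.5,0,0,0,0.072]]]'

```text
time: 1.13
eef_pos: [335.0, 223.4, 231.8]
eef_rot: [179.9, -0.0, 118.5]
contact_force: [1.1, 0.9, -0.3]
grip_width: 0.295
```

Emit:
jog_arm --plan '[[[1,-3.4,-0.2,0,0,0,0.072],[1,-3.4,0,0,0,0,0.072],[1,-3.4,0.3,0,0,0,0.072],[1,-3.4,0.5,0,0,0,0.072],[1,-3.4,0.7,0,0,0,0.072]]]'

```text
time: 1.55
eef_pos: [407.1, 58.9, 232.8]
eef_rot: [179.7, -0.1, 96.9]
contact_force: [0.4, -0.2, -0.2]
grip_width: 0.005
```

Run:
```python
from h import *
s=state(); print(s["time"],s["eef_pos"],s["eef_rot"],s["contact_force"],s["grip_width"]); plan(b2w(-32,-48,180),6)
```

```text
1.55 [407.08398179  58.94727026 232.7508641 ] [ 1.79675949e+02 -6.67334103e-02  9.68551852e+01] [ 0.43572987 -0.18284752 -0.20462841] 0.005222526679304589
0 [-1.87, 0.88, 0.88] [0.001, -0.0, 0.041]
1 [-1.83, 0.96, 0.88] [0.001, -0.0, 0.041]
2 [-1.79, 1.03, 0.88] [0.001, -0.0, 0.041]
3 [-1.75, 1.11, 0.88] [0.001, -0.0, 0.041]
4 [-1.7, 1.18, 0.88] [0.001, -0.0, 0.041]
5 [-1.65, 1.25, 0.88] [0.001, -0.0, 0.041]
```

Emit:
jog_arm --plan '[[[1,-2.3,1.1,0,0,0,0.053],[1,-2.3,1.3,0,0,0,0.053],[1,-2.2,1.4,0,0,0,0.053],[1,-2.2,1.4,0,0,0,0.053],[1,-2.1,1.5,0,0,0,0.053]]]'

```text
time: 1.97
eef_pos: [477.1, -60.9, 233.6]
eef_rot: [179.6, -0.1, 80.5]
contact_force: [0.7, 0.3, -0.1]
grip_width: 0.003
```

Run:
```python
from h import *
s=state(); print(s["time"],s["eef_pos"],w2b(s["eef_pos"]),s["eef_rot"],s["contact_force"],s["grip_width"]); plan(b2w(-32,-48,80),5)
f=cam("scene"); cv2.imwrite("pics/s1.png",f["color"])
f=cam("top"); cv2.imwrite("pics/t1.png",f["color"])
```

```text
1.9667 [477.07610118 -60.92540077 233.57474073] [-26.33375434 -62.21649097 233.57474073] [ 1.79571303e+02 -1.26217261e-01  8.05173224e+01] [ 0.66333208  0.31828623 -0.05114953] 0.003152150689795677
0 [0.27, -0.15, 3.07] [0.002, -0.0, -0.008]
1 [0.28, -0.14, 3.07] [0.002, -0.0, -0.008]
2 [0.28, -0.13, 3.07] [0.002, -0.0, -0.008]
3 [0.28, -0.13, 3.07] [0.002, -0.0, -0.008]
4 [0.28, -0.12, 3.07] [0.002, -0.0, -0.008]
```

View pics/s1.png

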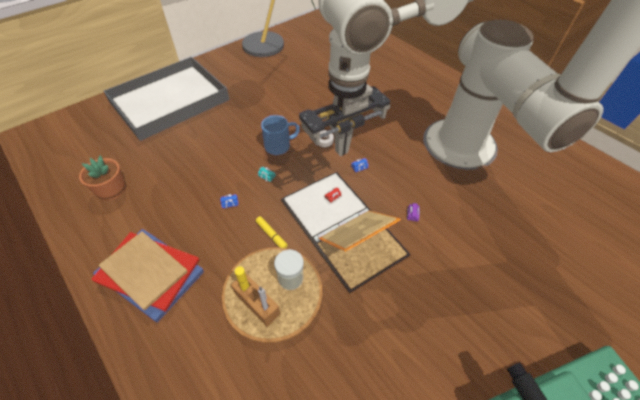

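The arm is above the page with its fingers shut and the body's long side along the spine. The clip is undisturbed at (333,194). Descending now.

Emit:
jog_arm --plan '[[[1,0.4,-0.1,3.0,0.002,0,-0.008],[1,0.4,-0.1,3.0,0.002,0,-0.008],[1,0.4,-0.1,3.0,0.002,0,-0.008],[1,0.4,-0.1,3.0,0,0,-0.008],[1,0.2,-0.1,2.5,0,0,-0.008]]]'

```text
time: 2.48
eef_pos: [482.0, -44.6, 91.6]
eef_rot: [178.9, 0.1, 82.9]
contact_force: [-0.5, 0.8, -0.8]
grip_width: 0.009
```

Run:
```python
from h import *
s=state(); print(w2b(s["eef_pos"]),s["eef_rot"],s["contact_force"]); plan(b2w(-32,-48,35),4)
```

```text
[-23.46400803 -45.44335138  91.55582759] [1.78934754e+02 1.10931472e-01 8.28881183e+01] [-0.51652013  0.82213675 -0.76695192]
0 [-0.06, -0.24, 1.41] [0.005, 0.0, 0.0]
1 [-0.06, -0.23, 1.41] [0.005, 0.0, 0.0]
2 [-0.06, -0.23, 1.41] [0.005, 0.0, 0.0]
3 [-0.06, -0.22, 1.41] [0.005, 0.0, 0.0]
```

Emit:
jog_arm --plan '[[[1,0,-0.3,1.6,0.005,0,0],[1,0,-0.3,1.6,0.005,0,0],[1,0,-0.3,1.4,0.005,0,0],[1,0,-0.2,0.8,0.005,0,0],[1,0,0,0,0,0,0]]]'

```text
time: 2.9
eef_pos: [465.0, -37.5, 29.7]
eef_rot: [-179.2, -0.1, 83.3]
contact_force: [-0.1, 0.0, 0.4]
grip_width: 0.006
```

Run:
```python
from h import *
s=state(); print(w2b(s["eef_pos"]),s["eef_rot"],s["contact_force"]); plan(b2w(-32,-48,34),1)
f=cam("top"); cv2.imwrite("pics/t2.png",cv2.resize(f["color"][150:310,210:460],None,fx=3.2,fy=3.2))
```

```text
[-41.25634616 -40.49234212  29.66627358] [-1.79245786e+02 -8.49313918e-02  8.33255554e+01] [-0.10153909  0.0484383   0.37470379]
0 [-0.76, 0.91, -0.45] [-0.013, -0.001, 0.009]
```

View pics/t2.png

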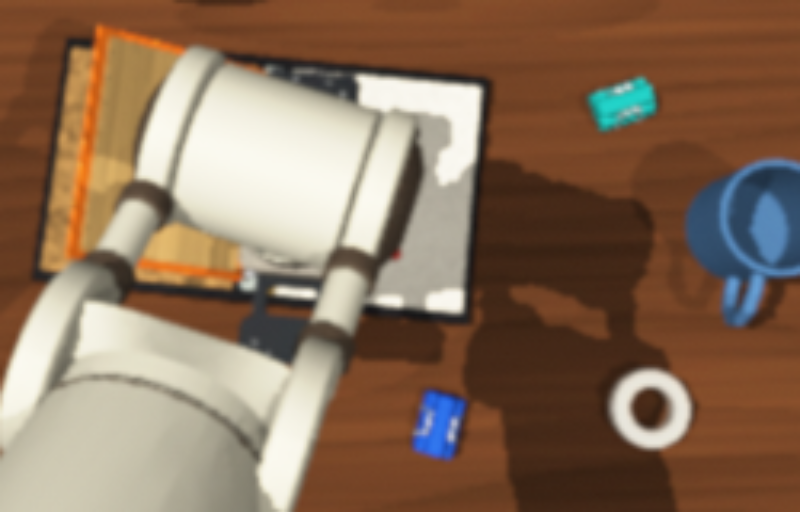

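The arm is over the page and the clip is still in place, just visible at its lower right (398,255 in the crop). The tip is slightly low, so I'll raise it 5 mm and shift it along the spine.

Emit:
jog_arm --plan '[[[1,0,0.5,-0.4,-0.007,0,0],[1,0,0.4,-0.1,-0.006,0,0],[1,0,0,0,0,0,0],[1,0,0,0,0,0,0]]]'

```text
time: 3.28
eef_pos: [477.3, -38.7, 38.8]
eef_rot: [179.6, -0.1, 83.4]
contact_force: [-0.0, 0.1, -0.1]
grip_width: 0.013
```

Run:
```python
from h import *
s=state(); print(w2b(s["eef_pos"]),s["eef_rot"],s["contact_force"]); plan(b2w(-32,-48,34),1)
f=cam("scene"); cv2.imwrite("pics/s2.png",cv2.resize(f["color"][130:280,260:440],None,fx=4,fy=4))
```

```text
[-28.87544094 -40.18509727  38.83494329] [ 1.79628400e+02 -5.24986874e-02  8.33796128e+01] [-0.0157965   0.05818169 -0.11616371]
0 [-0.78, -0.32, 0.48] [0.006, -0.001, 0.01]
```

View pics/s2.png

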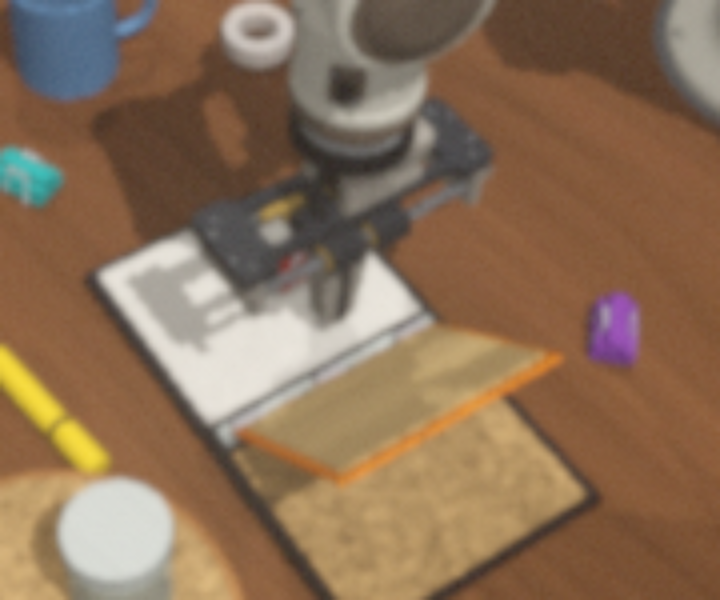

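The shut fingers stand between the spine and the clip, touching nothing. Now the push.

Emit:
jog_arm --plan '[[[1,-0.8,-0.2,0.3,0.006,0,0.01],[1,-0.8,-0.1,0.1,0,0,0],[1,-0.8,0,0,0,0,0],[1,-0.8,0,0,0,0,0],[1,-0.8,0,0,0,0,0]]]'

```text
time: 3.75
eef_pos: [469.1, -81.0, 35.0]
eef_rot: [179.9, -0.1, 82.8]
contact_force: [-0.2, 0.4, 0.4]
grip_width: 0.007
```

Run:
```python
from h import *
s=state(); print(w2b(s["eef_pos"]),s["eef_rot"],s["contact_force"])
f=cam("scene"); cv2.imwrite("pics/s3.png",cv2.resize(f["color"][130:280,260:440],None,fx=4,fy=4))
```

```text
[-31.77768285 -83.15419131  35.0155977 ] [ 1.79942790e+02 -5.70167607e-02  8.28297283e+01] [-0.19035572  0.3914797   0.39985601]
```

View pics/s3.png

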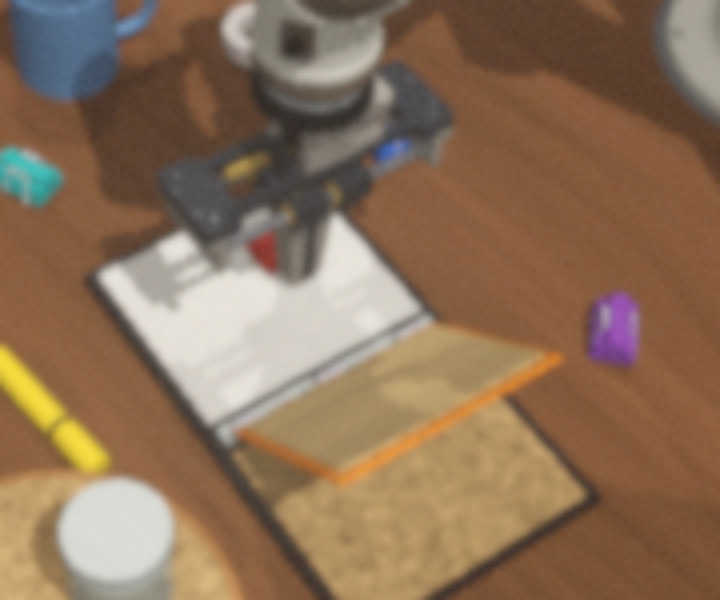

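The clip is moving in front of the fingertips. Continuing.

Emit:
jog_arm --plan '[[[1,-0.8,0,0,0,0,0],[1,-0.8,0,0,0,0,0],[1,-0.8,0,0,0,0,0],[1,-0.8,0,0,0,0,0],[1,-0.8,0,0,0,0,0]]]'

```text
time: 4.22
eef_pos: [463.2, -125.9, 35.0]
eef_rot: [180.0, -0.0, 82.7]
contact_force: [-0.1, 0.2, 0.0]
grip_width: 0.002
```

Run:
```python
from h import *
s=state(); print(w2b(s["eef_pos"]),s["eef_rot"],s["contact_force"])
f=cam("top"); cv2.imwrite("pics/t4.png",cv2.resize(f["color"][150:310,260:460],None,fx=4,fy=3.6))
f=cam("scene"); cv2.imwrite("pics/s4.png",cv2.resize(f["color"][130:280,260:440],None,fx=4,fy=4))
```

```text
[ -31.9577394  -128.37859045   34.97311161] [ 1.79955088e+02 -4.32067091e-02  8.27426287e+01] [-0.09193117  0.16310257  0.03152738]
```

View pics/t4.png

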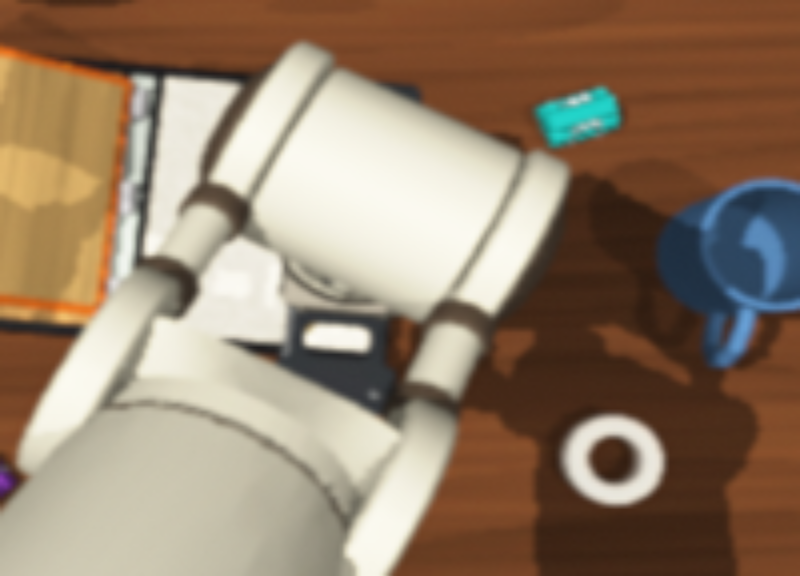

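View pics/s4.png

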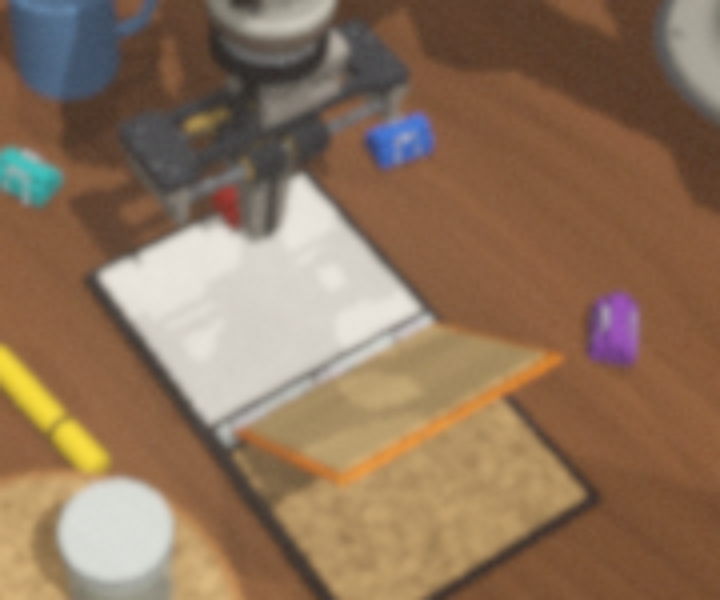

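The clip is at the page's edge, still ahead of the fingers. Continuing over the edge.

Emit:
jog_arm --plan '[[[1,-0.8,0,0,0,0,0],[1,-0.8,0,0,0,0,0],[1,-0.8,0,0,0,0,0],[1,-0.8,0,0,0,0,0],[1,-0.8,0,0,0,0,0]]]'

```text
time: 4.73
eef_pos: [457.6, -168.2, 34.8]
eef_rot: [180.0, -0.1, 82.8]
contact_force: [0.2, 0.6, 0.7]
grip_width: 0.004
```

Run:
```python
from h import *
s=state(); print(w2b(s["eef_pos"]),s["eef_rot"],s["contact_force"])
f=cam("scene"); cv2.imwrite("pics/s5.png",cv2.resize(f["color"][110:260,240:420],None,fx=4,fy=4))
```

```text
[ -32.19401603 -171.04823119   34.79331924] [ 1.79973817e+02 -5.76885428e-02  8.27869545e+01] [0.20906416 0.59714565 0.67124172]
```

View pics/s5.png

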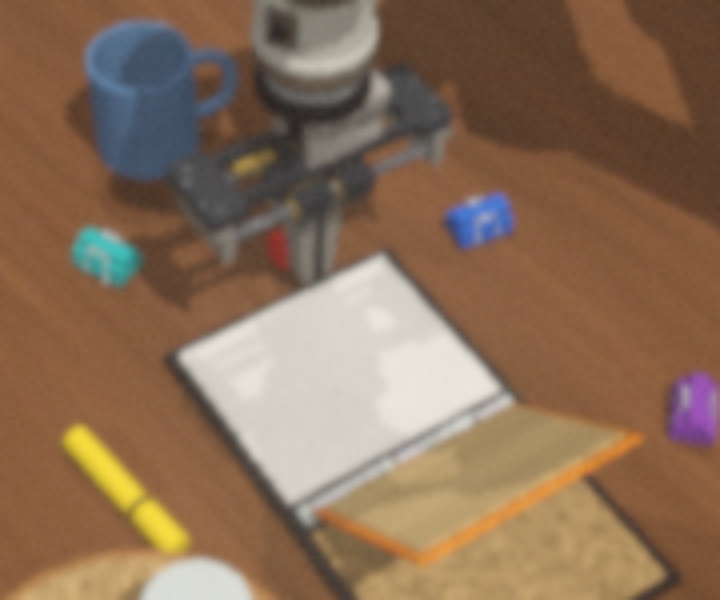

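Emit:
jog_arm --plan '[[[1,-0.7,0,0,0,0,0],[1,-0.8,0,0,0,0,0],[1,-0.8,0,0,0,0,0],[1,-0.6,0,0,0,0,0],[1,0,0,0,0,0,0]]]'

```text
time: 5.2
eef_pos: [453.9, -202.1, 35.3]
eef_rot: [179.9, -0.0, 82.7]
contact_force: [0.6, 0.9, -0.3]
grip_width: 0.007
```

Emit:
jog_arm --plan '[[[1,1.0,0,0,0,0,0],[1,1.0,0,-1.0,0,0,0],[1,0,0,-3.0,0,0,0],[1,0,0,-4,0,0,0],[1,0,0,-4,0,0,0]]]'

```text
time: 5.62
eef_pos: [449.7, -173.7, 150.4]
eef_rot: [-178.9, -0.6, 82.7]
contact_force: [0.6, -0.3, 0.4]
grip_width: 0.004
```

Run:
```python
from h import *
s=state(); print(w2b(s["eef_pos"]),s["eef_rot"],s["contact_force"])
f=cam("scene"); cv2.imwrite("pics/s6.png",cv2.resize(f["color"][110:260,240:420],None,fx=4,fy=4))
P=cloud(f)
for st,c,m in blobs(red(f),8):
    p=np.nanmean(P[m],0); print(st,c.round(1),p.round(1),w2b(p).round(1))
```

```text
[ -39.35709941 -177.58173593  150.39487064] [-178.91795878   -0.63926039   82.67662229] [ 0.58604965 -0.30734769  0.44883796]
[311 162   7   8  23] [315.  164.6] [ 433.9 -207.3   20.6] [ -50.9 -212.8   20.6]
[302 164   8  10  41] [305.  167.3] [ 462.8 -218.9   19. ] [ -20.7 -220.7   19. ]
[310 169   3   3   9] [311. 170.] [ 450.9 -205.5   10. ] [ -34.2 -209.    10. ]
[118 233  17  15  65] [127.  238.6] [ 961.6 -303.6   32.9] [ 484.8 -242.3   32.9]
[153 245  46  65 704] [175.9 275.5] [ 914.4 -136.1   32.7] [417.  -82.   32.7]
[ 92 270  32  23 255] [105.4 280.8] [1045.4 -226.2   32.9] [ 558.3 -154.9   32.9]
```

View pics/s6.png

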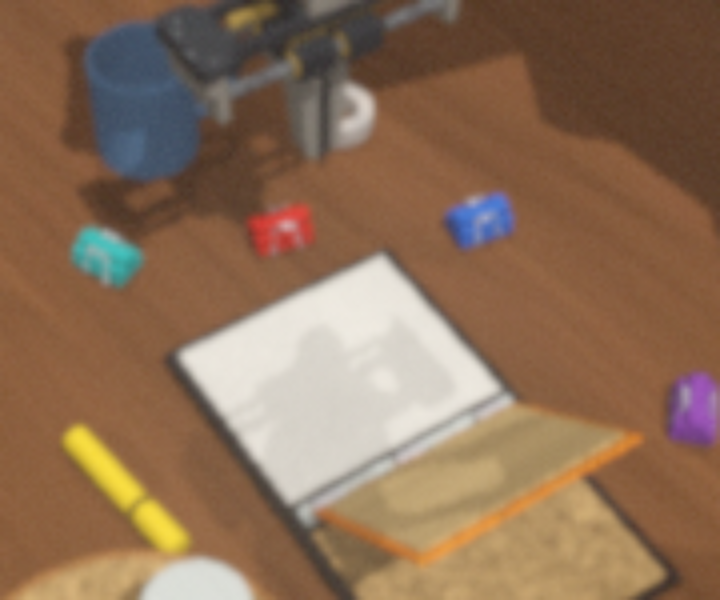

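The scene view shows the red clip upright on bare desk at crop (282,228), centre at about (448,-220). That is roughly 40 mm clear of the book, and nothing else has moved. Next: up, across to beyond the leaf's free edge, and down behind it.

Emit:
jog_arm --plan '[[[1,1.0,0.3,-4,0,0,0],[1,3.0,0.8,-2,-0.01,0.01,0],[1,3.8,0.8,0,-0.01,0,0],[1,3.8,0.8,0,0,0,0],[1,3.8,0.8,0,0,0,0]]]'

```text
time: 6.08
eef_pos: [510.8, -26.4, 224.3]
eef_rot: [178.2, -0.5, 82.4]
contact_force: [0.5, -0.0, 0.2]
grip_width: 0.008
```

Emit:
jog_arm --plan '[[[1,3.8,0,0,0,0,0],[1,3.8,0,0,0,0,0],[1,3.8,0,0,0,0,0],[1,3,0,0,0,0,0],[1,0,0,0,0,0,0]]]'

```text
time: 6.5
eef_pos: [528.2, 135.4, 229.6]
eef_rot: [177.9, -0.7, 83.0]
contact_force: [-0.7, 0.5, -0.1]
grip_width: 0.005
```

Run:
```python
from h import *
s=state(); print(w2b(s["eef_pos"]),s["eef_rot"],s["contact_force"]); plan(b2w(0,152,110),5)
```

```text
[-1.76146690e-01  1.38947164e+02  2.29574705e+02] [177.87576887  -0.67842861  82.99103159] [-0.6916803   0.50687307 -0.11983281]
0 [0.23, -0.08, 2.39] [0.007, -0.002, 0.001]
1 [0.24, -0.07, 2.39] [0.007, -0.002, 0.001]
2 [0.24, -0.05, 2.39] [0.007, -0.002, 0.001]
3 [0.25, -0.03, 2.39] [0.007, -0.002, 0.001]
4 [0.26, -0.01, 2.39] [0.007, -0.002, 0.001]
```

Emit:
jog_arm --plan '[[[1,0.5,-0.1,2.4,0.009,-0.002,0],[1,0.4,-0.1,2.4,0.009,-0.002,0],[1,0.3,0,2.4,0.009,-0.002,0],[1,0.2,0,2.2,0.008,-0.002,0],[1,0.2,0,1.5,0,0,0]]]'

```text
time: 6.92
eef_pos: [531.8, 158.8, 124.5]
eef_rot: [179.2, -0.3, 83.6]
contact_force: [0.3, 0.1, 0.2]
grip_width: 0.004
```

Emit:
jog_arm --plan '[[[1,0,0,0,0,0,0]]]'

```text
time: 7.0
eef_pos: [528.8, 159.2, 121.2]
eef_rot: [179.6, -0.2, 83.7]
contact_force: [-0.8, -0.9, -0.2]
grip_width: 0.006
```

Run:
```python
from h import *
s=state(); print(s["time"],w2b(s["eef_pos"]),s["eef_rot"],s["contact_force"]); plan(b2w(0,147,105),1)
f=cam("scene"); cv2.imwrite("pics/s7.png",cv2.resize(f["color"][130:310,270:480],None,fx=3.3,fy=3.3))
```

```text
7.0 [ -2.65585125 162.67525084 121.18255929] [179.55360296  -0.19012485  83.6502396 ] [-0.84588918 -0.91722404 -0.24903513]
0 [-1.58, 0.23, 1.61] [0.008, -0.003, 0.015]
```

View pics/s7.png

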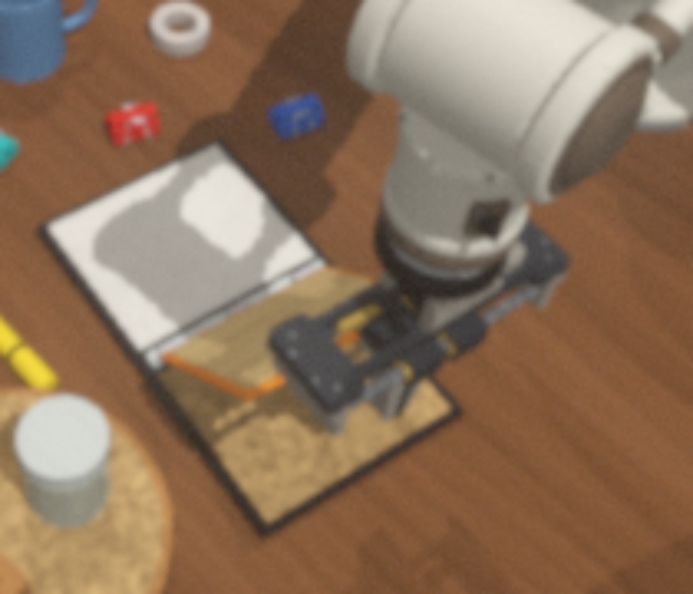

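The fingers hang beyond the orange edge, with the leaf untouched. I'll lower a little, then follow the leaf's arc.

Emit:
jog_arm --plan '[[[1,-0.3,0.1,0.8,0.004,0,0.008],[1,-0.7,0.1,0.6,0.004,0,0.007],[1,-0.7,0,0,0,0,0],[1,-0.6,0,0,0,0,0],[1,0,0,0,0,0,0]]]'

```text
time: 7.47
eef_pos: [531.0, 133.5, 112.4]
eef_rot: [179.5, -0.2, 82.7]
contact_force: [-1.0, -1.3, 0.2]
grip_width: 0.002
```

Run:
```python
from h import *
s=state(); print(s["time"],w2b(s["eef_pos"]),s["eef_rot"],s["contact_force"]); plan(b2w(0,91,132),4)
```

```text
7.4667 [  2.77506302 137.40725409 112.38126276] [179.53573043  -0.23843766  82.7245171 ] [-1.01945373 -1.26894188  0.16370029]
0 [-1.16, -0.06, -0.5] [0.002, -0.001, -0.0]
1 [-1.16, -0.07, -0.49] [0.002, -0.001, -0.0]
2 [-1.16, -0.07, -0.49] [0.002, -0.001, -0.0]
3 [-1.16, -0.07, -0.49] [0.002, -0.001, -0.0]
```

Emit:
jog_arm --plan '[[[1,-0.8,0,0.1,0,0,0],[1,-0.9,0,0,0,0,0],[1,-0.9,0,-0.2,0,0,0],[1,-0.9,0,-0.4,0,0,0],[1,0,0,0,0,0,0]]]'

```text
time: 7.88
eef_pos: [530.2, 106.2, 126.0]
eef_rot: [179.0, -1.7, 82.5]
contact_force: [0.4, -0.2, 0.1]
grip_width: 0.005
```

Run:
```python
from h import *
s=state(); print(s["time"],w2b(s["eef_pos"]),s["eef_rot"],s["contact_force"])
f=cam("scene"); cv2.imwrite("pics/s8.png",cv2.resize(f["color"][130:310,270:480],None,fx=3.3,fy=3.3))
```

```text
7.8833 [  5.40128194 110.23596193 126.04452917] [179.02412018  -1.73127144  82.52086826] [ 0.3778161  -0.23179494  0.13590961]
```

View pics/s8.png

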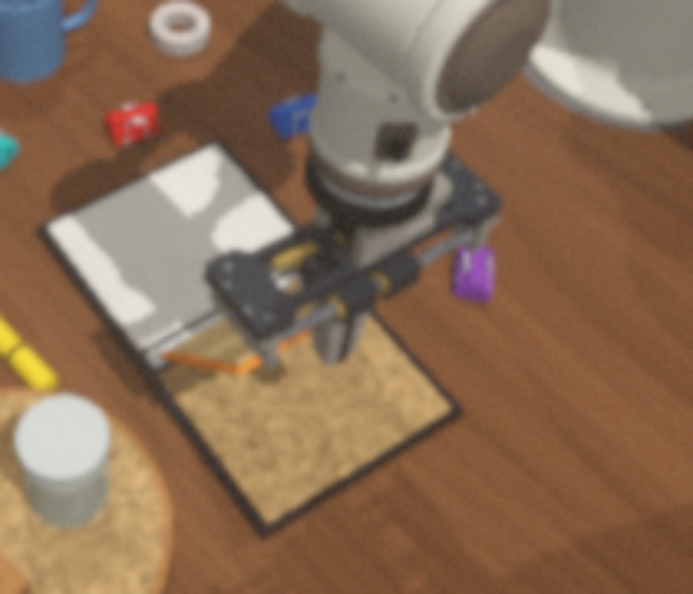

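The leaf is rising with the finger. Continuing the arc.

Run:
```python
from h import *
plan(b2w(0,78,143),4)
```

```text
0 [-0.79, -0.12, -0.46] [0.004, -0.007, -0.001]
1 [-0.8, -0.13, -0.45] [0.004, -0.007, -0.001]
2 [-0.8, -0.13, -0.45] [0.004, -0.007, -0.001]
3 [-0.8, -0.13, -0.44] [0.004, -0.007, -0.001]
```

Emit:
jog_arm --plan '[[[1,-0.9,-0.1,-0.4,0.005,0.008,0],[1,-0.9,-0.1,-0.4,0.005,0.008,0],[1,-0.9,-0.1,-0.4,0,0.008,0],[1,-0.8,-0.1,-0.3,0,0,0],[1,0,0,0,0,0,0]]]'

```text
time: 8.35
eef_pos: [525.3, 73.3, 144.2]
eef_rot: [178.9, -3.7, 82.6]
contact_force: [-1.3, 1.3, 0.4]
grip_width: 0.006
```

Run:
```python
from h import *
s=state(); print(s["time"],w2b(s["eef_pos"]),s["eef_rot"],s["contact_force"])
plan(b2w(0,35,154),4)
f=cam("scene"); cv2.imwrite("pics/s9.png",cv2.resize(f["color"][130:310,270:480],None,fx=3.3,fy=3.3))
```

```text
8.35 [  4.72129037  77.03531867 144.24602301] [178.94921324  -3.68241506  82.55957647] [-1.34421095  1.29254772  0.39476666]
0 [-1.03, -0.11, -0.31] [0.005, -0.016, -0.001]
1 [-1.04, -0.11, -0.3] [0.005, -0.016, -0.001]
2 [-1.04, -0.11, -0.28] [0.005, -0.016, -0.001]
3 [-1.05, -0.12, -0.26] [0.005, -0.016, -0.001]
```

View pics/s9.png

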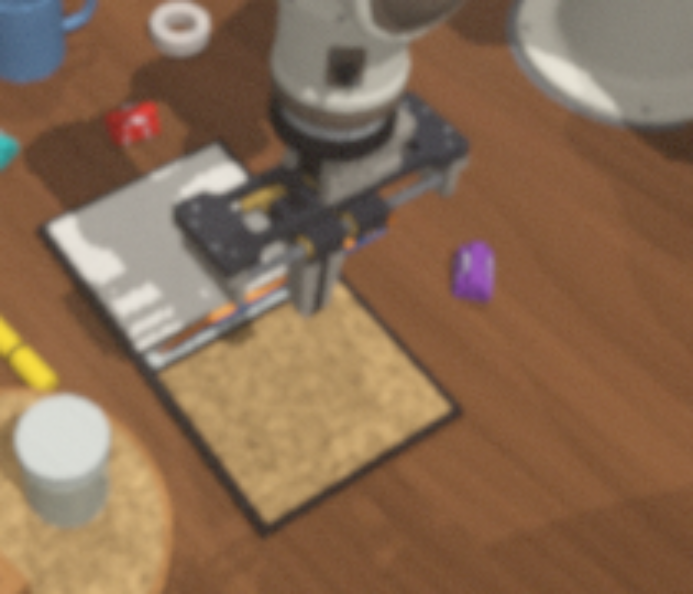

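The blue underside is showing and the leaf is being driven up. My tilt correction had the wrong sign (now -3.7°), so I'll reverse it while continuing.

Emit:
jog_arm --plan '[[[1,-1.0,-0.1,-0.3,0.005,-0.016,0],[1,-1.0,-0.1,-0.3,0.005,-0.016,0],[1,-1.0,-0.1,-0.2,0.005,-0.016,0],[1,-0.9,-0.1,-0.1,0,-0.012,0],[1,0,0,0,0,0,0]]]'

```text
time: 8.82
eef_pos: [515.0, 31.5, 150.6]
eef_rot: [180.0, 0.2, 82.6]
contact_force: [1.1, 0.7, 0.7]
grip_width: 0.009
```

Run:
```python
from h import *
s=state(); print(s["time"],w2b(s["eef_pos"]),s["eef_rot"],s["contact_force"])
plan(b2w(0,-8,164),4)
f=cam("scene"); cv2.imwrite("pics/s10.png",cv2.resize(f["color"][110:290,250:460],None,fx=3.3,fy=3.3))
```

```text
8.8167 [ -0.28463588  34.24885379 150.60316173] [179.97074066   0.21100784  82.58426746] [1.11285497 0.70703676 0.66727758]
0 [-1.06, 0.01, -0.33] [0.0, 0.001, -0.001]
1 [-1.06, 0.01, -0.33] [0.0, 0.001, -0.001]
2 [-1.06, 0.01, -0.33] [0.0, 0.001, -0.001]
3 [-1.06, 0.01, -0.33] [0.0, 0.001, -0.001]
```

View pics/s10.png

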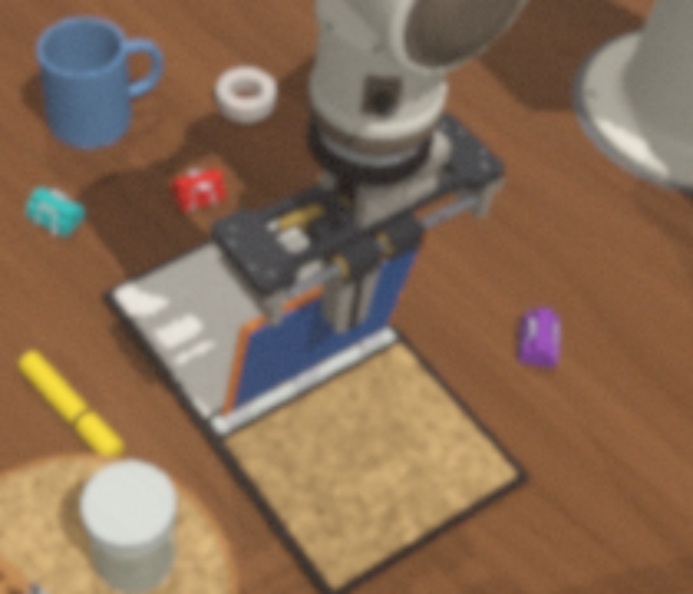

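The leaf is close to upright (blue face visible, fingertips against it). I'll continue level past vertical.

Emit:
jog_arm --plan '[[[1,-1.0,0,-0.1,0,0,0],[1,-1.1,0,-0.1,0,0,0],[1,-1.1,0,0,0,0,0],[1,-1.1,0,0.1,0,0,0],[1,-1.1,0,0.1,0,0,0]]]'

```text
time: 9.28
eef_pos: [506.2, -24.5, 149.2]
eef_rot: [-179.8, 0.1, 82.7]
contact_force: [0.4, 2.2, -0.2]
grip_width: 0.003
```

Run:
```python
from h import *
s=state(); print(s["time"],w2b(s["eef_pos"]),s["eef_rot"],s["contact_force"])
for th in (2.0,2.2,2.5,2.8):
  r=122; print(th, r*np.cos(th)+4*np.sin(th)+10, 34+r*np.sin(th)-4*np.cos(th))
f=cam("scene"); cv2.imwrite("pics/s11.png",cv2.resize(f["color"][110:290,250:460],None,fx=3.3,fy=3.3))
```

```text
9.2833 [ -2.01943438 -22.40134697 149.15556647] [-1.79845723e+02  1.00673024e-01  8.27279862e+01] [ 0.3696815   2.24854701 -0.1666999 ]
2.0 -37.13272435144865 146.59887341892176
2.2 -58.56315068987384 134.9905657350114
2.5 -85.34563252031008 110.21817604287044
2.8 -103.61117296095267 78.63744368169506
```

View pics/s11.png

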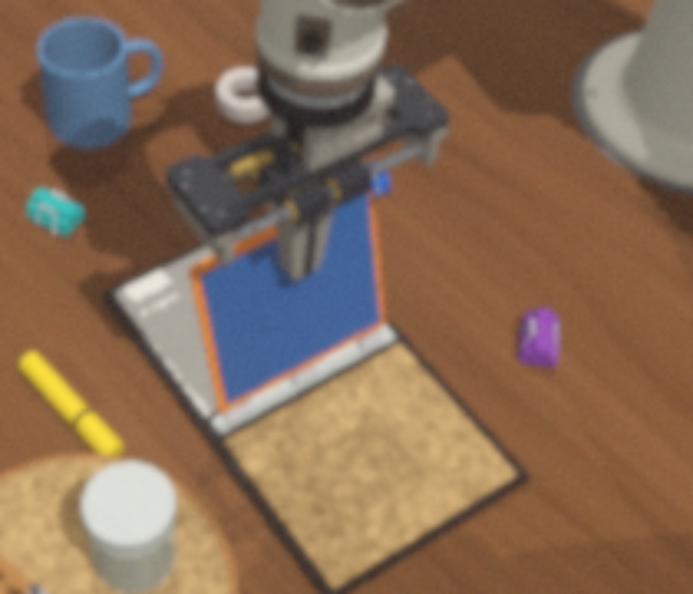

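The leaf is past upright (θ≈1.85). Now following it down.

Emit:
jog_arm --plan '[[[1,-0.9,0,0.2,0,0,0],[1,-0.8,0,0.3,0,0,0],[1,-0.7,0,0.4,0,0,0],[1,-0.7,0,0.4,0,0,0],[1,-0.7,0,0.5,0,0,0]]]'

```text
time: 9.75
eef_pos: [499.9, -68.2, 129.5]
eef_rot: [-179.8, 0.2, 82.6]
contact_force: [0.5, 1.2, -0.3]
grip_width: 0.003
```

Run:
```python
from h import *
s=state(); print(s["time"],w2b(s["eef_pos"]),s["eef_rot"],s["contact_force"])
plan(b2w(0,-90,104),5)
```

```text
9.75 [ -2.79130336 -66.60418641 129.48082126] [-1.79770616e+02  1.56475215e-01  8.25813072e+01] [ 0.53694248  1.16371127 -0.28677622]
0 [-0.47, 0.06, 0.51] [-0.001, 0.001, -0.001]
1 [-0.47, 0.06, 0.51] [-0.001, 0.001, -0.001]
2 [-0.47, 0.06, 0.51] [-0.001, 0.001, -0.001]
3 [-0.47, 0.06, 0.51] [-0.001, 0.001, -0.001]
4 [-0.47, 0.06, 0.51] [-0.001, 0.001, -0.001]
```

Emit:
jog_arm --plan '[[[1,-0.4,0.1,0.5,0,0,0],[1,-0.4,0.1,0.5,0,0,0],[1,-0.4,0,0.6,0,0,0],[1,-0.3,0,0.6,0,0,0],[1,-0.3,0,0.6,0,0,0]]]'

```text
time: 10.17
eef_pos: [499.3, -90.3, 99.0]
eef_rot: [-179.8, 0.3, 82.6]
contact_force: [0.9, -1.0, 1.6]
grip_width: 0.001
```

Run:
```python
from h import *
s=state(); print(s["time"],w2b(s["eef_pos"]),s["eef_rot"],s["contact_force"])
f=cam("scene"); cv2.imwrite("pics/s12.png",cv2.resize(f["color"][110:290,250:460],None,fx=3.3,fy=3.3))
```

```text
10.1667 [ -0.58679262 -88.60082041  99.00981438] [-179.77638478    0.31595202   82.57781612] [ 0.94151766 -1.03829244  1.58045369]
```

View pics/s12.png

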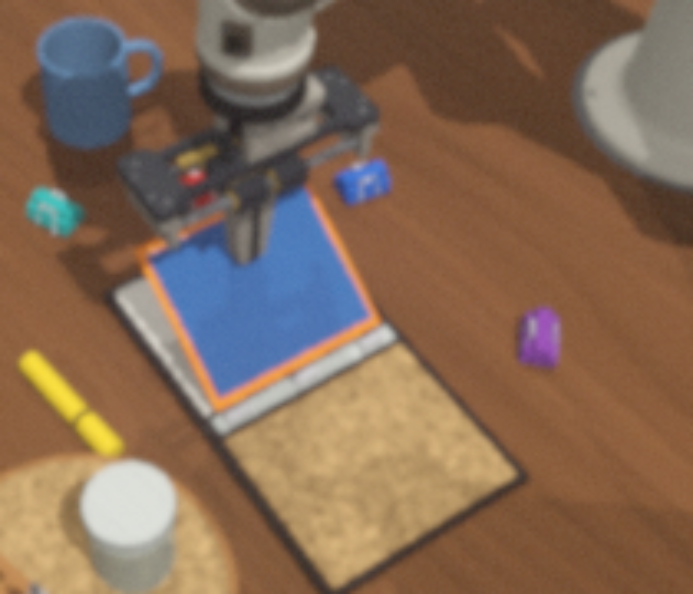

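Emit:
jog_arm --plan '[[[1,-0.4,0,0.6,0,0,0],[1,-0.4,0,0.6,0,0,0],[1,-0.3,0,0.6,0,0,0],[1,-0.2,0,0.5,0,0,0],[1,-0.2,0,0.4,0,0,0]]]'

```text
time: 10.63
eef_pos: [496.3, -105.8, 67.9]
eef_rot: [-179.7, 0.2, 82.6]
contact_force: [-0.1, 1.1, 2.1]
grip_width: 0.01
```

Run:
```python
from h import *
s=state(); print(s["time"],w2b(s["eef_pos"]),s["eef_rot"],s["contact_force"])
```

```text
10.6333 [  -1.59914241 -104.27498824   67.87605359] [-179.68191167    0.21718469   82.59838583] [-0.14402156  1.05121861  2.07095002]
```

Emit:
jog_arm --plan '[[[1,-0.3,0,0.5,0,0,0],[1,-0.2,0,0.5,0,0,0],[1,-0.1,0,0.4,0,0,0],[1,0,0,0.3,0,0,0],[1,0,0,0.2,0,0,0]]]'

```text
time: 11.05
eef_pos: [495.2, -113.1, 46.3]
eef_rot: [-179.7, 0.3, 82.6]
contact_force: [-0.5, -0.6, 0.9]
grip_width: 0.004
```

Emit:
jog_arm --plan '[[[1,0,0,0.2,0,0,0],[1,0,0,0.2,0,0,0],[1,0,0,0.2,0,0,0]]]'

```text
time: 11.3
eef_pos: [495.2, -113.5, 40.0]
eef_rot: [-179.7, 0.3, 82.6]
contact_force: [-0.4, -0.3, 1.3]
grip_width: 0.002
```

Run:
```python
from h import *
s=state(); print(s["time"],w2b(s["eef_pos"]),s["eef_rot"],s["contact_force"])
f=cam("scene"); cv2.imwrite("pics/s13.png",cv2.resize(f["color"][110:290,250:460],None,fx=3.3,fy=3.3))
```

```text
11.3 [  -1.79997141 -112.11477444   39.96086148] [-179.66006975    0.30871963   82.61620326] [-0.43439875 -0.34456802  1.28409943]
```

View pics/s13.png

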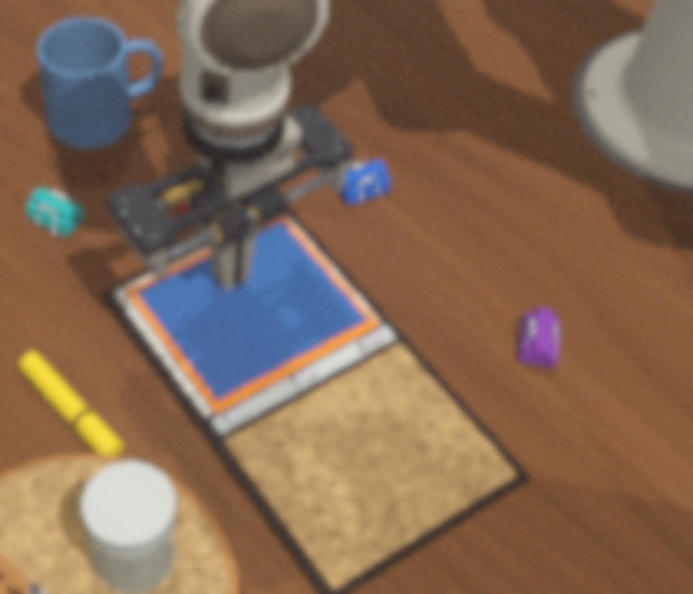

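Almost flat, with the blue face up. I'll press gently until the force rises.

Emit:
jog_arm --plan '[[[1,0,0,0.15,0,0,0],[1,0,0,0.15,0,0,0]]]'

```text
time: 11.52
eef_pos: [495.3, -113.5, 38.1]
eef_rot: [-179.6, 0.3, 82.6]
contact_force: [-9.0, 3.4, 24.4]
grip_width: 0.007
```

Emit:
jog_arm --plan '[[[1,0,0,0.15,0,0,0],[1,0,0,0.15,0,0,0]]]'

```text
time: 11.68
eef_pos: [495.3, -113.5, 38.2]
eef_rot: [-179.5, 0.3, 82.7]
contact_force: [-6.6, 1.9, 14.3]
grip_width: 0.008
```

The stop is reached: the tip is at 19 mm, as expected for a flat leaf. Lifting off.

Emit:
jog_arm --plan '[[[1,0,0,-0.8,0,0,0],[1,0,0,-2,0,0,0],[1,0,0,-3.5,0,0,0],[1,0,0,-4,0,0,0],[1,0,0,-4,0,0,0]]]'

```text
time: 12.1
eef_pos: [490.2, -109.3, 177.2]
eef_rot: [-178.3, -0.1, 82.7]
contact_force: [1.5, -0.1, 0.4]
grip_width: 0.004
```

Emit:
jog_arm --plan '[[[1,2,0,-3,0,0,0],[1,4,0,0,0,0,0],[1,4,0,0,0,0,0],[1,4,0,0,0,0,0],[1,4,0,0,0,0,0]]]'

```text
time: 12.52
eef_pos: [521.9, 66.9, 223.4]
eef_rot: [-179.9, 0.2, 82.0]
contact_force: [1.0, -1.1, -0.3]
grip_width: 0.006
```

Emit:
jog_arm --plan '[[[1,4,-1,0,0,0,0],[1,4,-2,0,0,0,0],[1,4,-2,0,0,0,0],[1,2,-1,0,0,0,0],[1,0,0,0,0,0,0]]]'

```text
time: 12.93
eef_pos: [482.5, 217.2, 224.7]
eef_rot: [179.9, -0.1, 82.4]
contact_force: [0.3, 0.7, -0.5]
grip_width: 0.005
```

Run:
```python
from h import *
s=state(); print(s["time"],w2b(s["eef_pos"]),s["contact_force"],abs(s["joint_velocities"]).max())
for n in("scene","top"):
    f=cam(n); cv2.imwrite(f"pics/{n}_end.png",f["color"]); P=cloud(f)
    m=red(f)
    for st,c,b in blobs(m,8):
        p=np.nanmean(P[b],0)
        if p[0]<700: print(n,"red",c.round(1),onz(f,c,16)[0].round(0),w2b(onz(f,c,16)[0]).round(0),np.nanmax(P[b][:,2]))
    d=P[...,:2]-CEN; bx=d@ex;by=d@ey
    for lo,hi in((-50,-30),(-140,-120)):
        k=(abs(bx)<60)&(by>lo)&(by<hi); print(n,"leaf z",lo,hi,np.nanmedian(P[...,2][k]))
    k=(abs(bx)<60)&(by>-140)&(by<-25); print("tilt",np.polyfit(by[k],P[...,2][k],1))
    for nm,c0,r in(("jar",(711,39),45),("mug",(461,-365),60),("tape",(331,-282),35),("hl",(666,-104),40)):
        q=P[(np.hypot(P[...,0]-c0[0],P[...,1]-c0[1])<r)&(P[...,2]>6)]
        print(n,nm,np.nanpercentile(q,[1,50,99],axis=0).round(0).tolist())
```

```text
12.9333 [-55.77738237 214.37817526 224.70084747] [ 0.26896686  0.69822975 -0.47033131] 1.4186888974338117
scene red [315.  164.8] [ 432. -210.   16.] [ -53. -216.   16.] 27.2597207701009
scene red [304.9 167.5] [ 462. -220.   16.] [ -21. -222.   16.] 26.464670278909693
scene red [311. 170.] [ 454. -201.   16.] [ -31. -204.   16.] 16.4008097766947
scene leaf z -50 -30 20.048413943160767
scene leaf z -140 -120 20.375973635642765
tilt [-1.35152615e-03  1.99745398e+01]
scene jar [[669.0, 9.0, 26.0], [721.0, 53.0, 86.0], [752.0, 81.0, 112.0]]
scene mug [[411.0, -398.0, 8.0], [466.0, -345.0, 61.0], [504.0, -320.0, 92.0]]
scene tape [[308.0, -308.0, 6.0], [337.0, -279.0, 19.0], [362.0, -255.0, 23.0]]
scene hl [[662.0, -141.0, 11.0], [673.0, -102.0, 18.0], [681.0, -66.0, 22.0]]
top red [381.8 229.5] [ 444. -218.   16.] [ -39. -222.   16.] 27.87682123161676
top red [376.1 228. ] [ 448. -204.   16.] [ -37. -208.   16.] 16.38171373664545
top leaf z -50 -30 19.803894651618407
top leaf z -140 -120 19.506247627644257
tilt [2.84525678e-03 1.98092750e+01]
top jar [[670.0, -2.0, 25.0], [699.0, 35.0, 86.0], [742.0, 81.0, 112.0]]
top mug [[409.0, -398.0, 6.0], [459.0, -367.0, 55.0], [498.0, -321.0, 92.0]]
top tape [[305.0, -308.0, 7.0], [331.0, -282.0, 19.0], [357.0, -256.0, 22.0]]
top hl [[659.0, -143.0, 8.0], [666.0, -104.0, 17.0], [677.0, -65.0, 22.0]]
```

View pics/top_end.png

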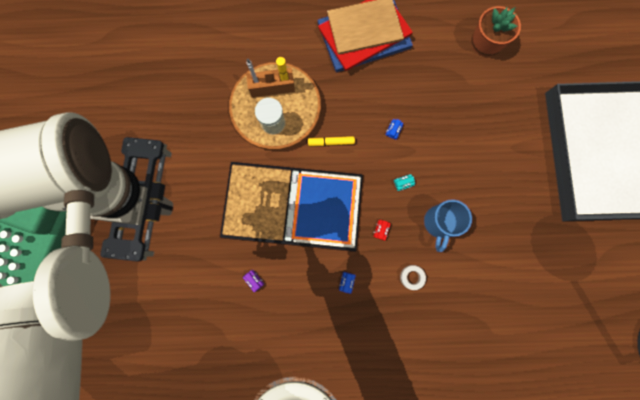

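View pics/scene_end.png

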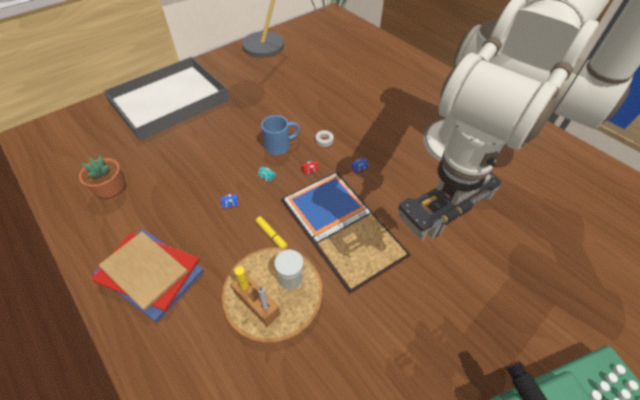

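Both views agree. The leaf lies flat with its blue face up (tilt about 0, top at 19–20 mm). The red clip is on bare desk at top pixel (381,229), and the other objects are where they were. The hand is clear, so I'm handing in.

```bash
python3 -c "
from plant import *
print(close_job())"
```

```text
the job is handed in; nothing more can be done
None
```

The job is done and handed in at about 13 s of the 61 s allowed. No verdict was reported.

- **Clip:** I pushed the red clip off the right-hand page with shut fingertips, without gripping it. It now stands upright on the bare desk at about (446, -217), roughly 35 mm clear of the book's edge.
- **Leaf:** I turned the leaf over its spine and pressed it to its stop. In both views its blue face is up and it lies flat, with slope under 0.003 and its top at about 20 mm.
- **Left alone:** The jar, mug and tape measure within a few mm of their start. The turntable, loose highlighter and look-alike clips look unchanged in the pictures.
- **Hand:** It finished clear, about 50 mm to the left of the book with the fingertips some 205 mm above the desk. Contact readings were at noise level, about 1 N or less.

Two things went less smoothly than planned:
- **Tool tilt:** I gave one tilt correction the wrong sign, so the tool leaned 3.7° for a moment before I reversed it.
- **Pressing force:** The final press peaked at about 24 N on the fingertips at the stop, which was firmer than I intended.

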